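# Seat the grinding disc of a spice mill

## Robot

A 6-joint arm with a two-finger parallel gripper is mounted at the origin on the work surface. World frame = base frame: x ahead of the robot, y to its left, z up, the work surface at z = 0. Lengths are in m, angles in rad, forces in N, time in s.
With the tool pointing down it reaches from about 0.3 to 0.875 m from the base axis. Payload 6.4 kg.
Tool frame: the origin (TCP) lies at the centre of the arm's flange, where the gripper is bolted on; the fingertips stand 173 mm ahead of it and the grasp point (between the pads) lies 155 mm ahead of it; z points along the fingers, x is the direction in which the jaws open and shut, and the axes are right-handed (so a half turn about z gives the same grasp; the last joint's range is limited). The gripper opens to 85 mm and grips with 20 to 120 N. Pads are 22 mm wide; open, the fingers measure 114 mm over their backs; the gripper's body (76 mm by 85 mm) begins 54 mm behind the grasp point. The pads swing forward as they close: fully open they stand 13 mm farther back than shut.
Start: joints at [-1.41, 0.181, 1.607, -0, 1.354, -0.206], TCP at [0.206, -0.537, 0.405] pointing down, gripper open.
Joint ranges: [-2.99, 2.99], [-0.89, 2.07], [0.3, 2.58], [-1.14, 4.28], [0, 2.63], [-3.12, 3.12]. Speed limits (rad/s): [2.57, 2.57, 3.01, 3.14, 3.14, 3.14].

## Interface

Orientations are given as a unit quaternion [w, x, y, z].
In Python, from bench import ctrl gives the robot as it stands. The module is installed in compiled form; this text tells all that it offers.
- The arm moves only by the tool move_arm, never from a script. Its argument "moves" is a list of rows, each an object of numbers: "gripper": the opening in per cent of the stroke, from 0 (shut) to 100 (fully open); "x", "y", "z": the shift along the tool's x, y, z in cm; "roll": the turn about the tool's z in degrees. In form: [{"gripper": .., "x": .., "y": .., "z": .., "roll": ..}, ...]. A call has 1 to 5 rows; each row shifts and turns the commanded pose from where the row before left it, along the tool's axes as they then stand; what a row does not reach is not made up. A row lasts 1/8 s, in which the tool goes at most 62.5 mm and 10.7 degrees, less where a joint would pass 70% of its speed; a pose out of reach is approached as far as the arm can. A call is refused whole if a number of a shift passes 6.25 or a number of a turn 10.7, either way. A call with a gripper value outside its range is refused whole. The fingers move at their own pace and stop on an object; the grip force is fixed at half the most. Time passes only in rows, so rows that do not move let the fingers close. It gives the time, the measured TCP pose, the force and the opening at its end, in the units of the state.
- ctrl.get_obs(): the state, without advancing time (a new reading comes with each control period).
- ctrl.camera(name): name is "scene" or "top" or "wrist"; returns a dict with "img" (384x512x3 uint8, red, green, blue), "fx", "fy", "cx", "cy" (pixels), "D" ([k1, k2, p1, p2, k3] as OpenCV has them; the pictures are not rectified), "world_from_camera" (4x4, takes a point from camera to world coordinates); the wrist camera has in their place "tool_from_camera" (4x4, takes a point from camera to tool coordinates, whose origin is the TCP and whose axes are the tool frame's). Camera axes: x right, y up, looking along -z (the intrinsics and any distortion apply to the point x, -y, -z); pixel columns grow to the right and rows downward; lengths in m; the calibration is good to about 2 mm. A picture is of the moment at which its call begins: read the wrist's pose just before it. There is no depth.
- ctrl.hand_in(): hands the job in, once; it reports no verdict.
The state is a dict: "time_s": time; "q": joint angles; "dq": joint speeds; "joint_efforts": joint torques, N m; "eef_pos": TCP position; "eef_rot": TCP orientation; "wrist_force": force on the tool from outside, world axes, zero at the start; "torque": the same for the moment, N m; "opening": opening from 0.0 (shut) to 1.0 (fully open).
Only numpy, scipy, OpenCV 4.12 (cv2) and the standard library are available. Lean on these libraries where they do the work, as an engineer would, in place of code of your own. Each camera call takes 0.05 s, during which the arm holds its last target. There are 200 camera calls.

## Task

The spice mill stands open on the counter and its grinding disc sits too high, because the notch in its edge is not at the locating pin. Push the disc round with a fingertip (its three studs give purchase) until its notch lies over the pin, then press the disc straight down until it is fully home, and let go. Never lift the disc, and leave everything else standing where it is.

Things in the scene. Friction and masses are not known exactly. Their poses are not given: they have to be found in the camera images.
- mill: The spice mill, fixed; its place and yaw vary. Origin: underside centre of its round white chamber (190 mm diameter, flat deck 100 mm above the counter), z up along the disc's axis. The motor housing, 130 mm wide and 115 mm high, joins it on its own +x side from 70 to 220 mm; the pin is on its -x side. A fixed steel spindle, 16 mm diameter, stands in the middle, its top 145 mm above the counter.
- disc: The steel disc on the spindle, 146 mm diameter, 12 mm thick, one notch in its edge. Origin: underside centre; its x axis points to the notch. It turns either way without end stop in reach, with slight friction (0.12 N m, about 3 N at a stud), and stays where left. It starts with its underside 112 mm above the counter and does not sink by itself; fully home that is 104 mm.
- disc_top (a point): Centre of the disc's top face, 12 mm above its underside. The disc is guided on the spindle and cannot tilt, so it may be pressed anywhere on this face. It sinks 8 mm against a steady drag of about 5 N (press with 8 to 15 N) and stays down; off the notch, the pin stops it. A brass hub, 28 mm diameter, shows 3 mm above this face in the middle.
- stud_a (a point): Top centre of a stud on the disc, at 60 degrees from the notch (counter-clockwise from above). The three studs are alike: upright round pegs, 14 mm diameter, 18 mm high above the disc's top face, centred 45 mm from the axis.
- stud_b (a point): Top centre of the stud opposite the notch (180 degrees).
- stud_c (a point): Top centre of the stud at 300 degrees from the notch (counter-clockwise from above).
- notch (a point): Middle of the notch in the disc's edge, at the height of the disc's underside, 65 mm from the axis. The notch is 16 mm wide, with parallel sides, open at the rim and 16 mm deep radially, through the whole thickness.
- pin (a point): Top of the locating pin, 65 mm from the axis, 111.5 mm above the counter, just under the unseated disc. The pin is a lying steel rod, 10 mm diameter, pointing at the spindle, from 58 to 96 mm from the axis. Its outer end shows beyond the disc's edge, in an aluminium block 24 mm wide on the chamber's rim. Its round top leads the notch on when 3 to 4 mm off.
- nut: Bystander: stepped brass hold-down nut, 36 mm diameter, 24 mm high, lying on the motor housing. Origin under its centre.
- scoop: Bystander: aluminium hand scoop, 240 mm long, 70 mm wide, about 38 mm high. Origin under the rear wall of its tray, its own x axis towards the mouth.
- jar_tall: Bystander: amber glass jar, 70 mm diameter, 130 mm high. Origin under its centre.
- jar_short: Bystander: amber glass jar, 76 mm diameter, 90 mm high. Origin under its centre.
- mortar: Bystander: stone mortar bowl, 110 mm rim diameter, 80 mm high. Origin under its centre.
- hopper: Bystander: the mill's steel hopper funnel standing mouth down, 120 mm diameter, 100 mm high. Origin under its centre.
- brush: Bystander: cleaning brush with a wooden handle, 170 mm long, lying between the mill and the mortar along its own x axis. Origin under its middle.

How it is judged:
At the end, for the whole second after the job is handed in: The disc is seated and still: its notch is round the pin (their middles within 6 mm, seen from above) and its underside is less than 106 mm above the mill's underside (2 mm from fully home) (horizontal distance between notch and pin below 0.006 m and z of disc in the frame of mill below 0.106 m and angular speed of disc below 0.05 rad/s and linear speed of disc below 0.01 m/s); the robot touches nothing.
It fails at once if the disc was lifted more than 5 mm above where it started (z of disc in the frame of mill above 0.117 m).
It fails at once if a bystander was moved more than 20 mm (distance of any of nut, scoop, jar_tall, jar_short, mortar, hopper, brush from where it was at the start of the episode above 0.02 m).
It fails at once if a bystander was tipped (angle between any of nut, scoop, jar_tall, jar_short, mortar, hopper, brush's own z axis and vertical above 0.4 rad).
It also fails if it takes over 58 s, if anything falls off the work surface, if the arm or the gripper's body presses on something with over 40 N, if the wrist force passes 120 N, or if a joint passes its speed limit or range.

## Working session

There is one attempt and no reset: what is moved stays moved. The work goes in short steps, Python scripts to look and compute and a tool call to move; the robot and the scene stay as the last step left them, time stands still between calls to the robot, and variables do not carry over. Pictures are saved under pics/ and viewed, about 8 in all and at most 12, crops included, and the job is handed in when it is done.

Besides the shell and the picture viewer there is one more tool, called after "Call:" as a command line: name --argument value ..., lists and objects as JSON in quotes. move_arm: Moves the arm, as the interface text tells. Its arguments: {"type":"object","properties":{"moves":{"type":"array","items":{"type":"object","properties":{"gripper":{"type":"number"},"x":{"type":"number"},"y":{"type":"number"},"z":{"type":"number"},"roll":{"type":"number"}}}}},"required":["moves"]}

```bash
mkdir -p pics; cat > h.py <<'E'
import numpy as np, cv2, pickle
from bench import ctrl
from scipy.spatial.transform import Rotation as R
def T():
    o=ctrl.get_obs(); q=o['eef_rot']; M=np.eye(4); M[:3,:3]=R.from_quat([q[1],q[2],q[3],q[0]]).as_matrix(); M[:3,3]=o['eef_pos']; return M
def snap(n):
    t=T(); c=ctrl.camera(n); W=c['world_from_camera'] if n!='wrist' else t@np.array(c['tool_from_camera'])
    c['W']=np.array(W); pickle.dump(c,open(n+'.pkl','wb')); return c
def load(n): return pickle.load(open(n+'.pkl','rb'))
def K(c): return np.array([[c['fx'],0,c['cx']],[0,c['fy'],c['cy']],[0,0,1.]])
def ray(c,px,z):
    u=cv2.undistortPoints(np.array([[px]],float),K(c),np.array(c['D'],float))[0,0]
    d=c['W'][:3,:3]@np.array([u[0],-u[1],-1]); o=c['W'][:3,3]; return o+d*(z-o[2])/d[2]
def proj(c,P):
    p=np.linalg.inv(c['W'])@np.append(P,1); p=p[:3]*[1,-1,-1]
    return cv2.projectPoints(p.reshape(1,1,3),np.zeros(3),np.zeros(3),K(c),np.array(c['D'],float))[0].ravel()
E
python3 - <<'E'
from h import *
for n in ['top','scene']:
    c=snap(n); print(n,c['W'].round(3).tolist())
    cv2.imwrite(f'pics/{n}1.png',cv2.resize(c['img'][...,::-1],(800,600),interpolation=cv2.INTER_CUBIC))
o=ctrl.get_obs();print(o['eef_pos'],o['eef_rot'],o['opening'])
E
```

```text
top [[-0.013, 0.999, -0.045, 0.469], [-1.0, -0.013, -0.004, 0.01], [-0.004, 0.045, 0.999, 1.351], [0.0, 0.0, 0.0, 1.0]]
scene [[-0.048, -0.805, 0.592, 1.486], [0.999, -0.049, 0.015, 0.035], [0.017, 0.592, 0.806, 1.427], [0.0, 0.0, 0.0, 1.0]]
[ 0.20619399 -0.53650415  0.40384194] [-5.93864105e-04  8.24200594e-01 -5.66297376e-01 -5.56172027e-04] 1.0026337339287372
```

View pics/top1.png

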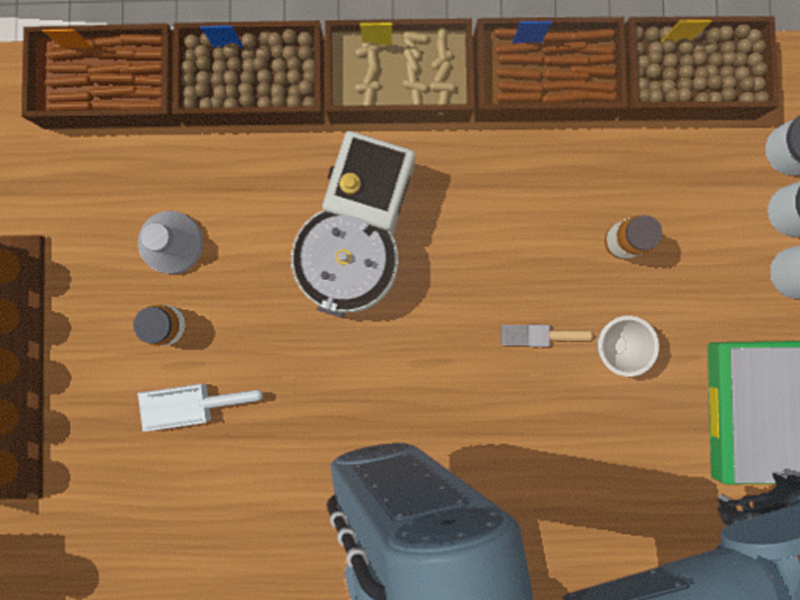

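View pics/scene1.png

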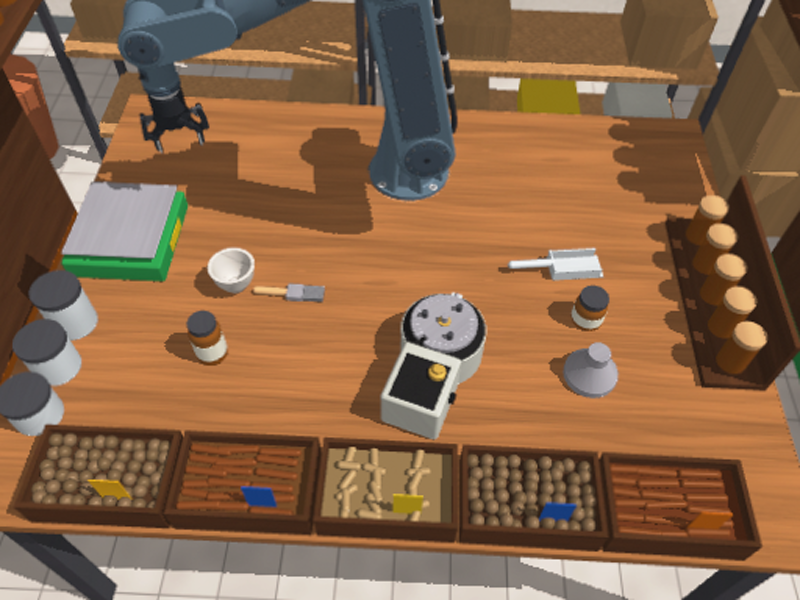

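The mill is at about (345,257) in the 800 px top view. The pin block is near (330,305) and the notch near (370,232), so the disc is about 150° off. I'll enlarge this area.

```bash
python3 - <<'E'
from h import *
c=load('top'); im=c['img'][125:205,180:265,::-1]
cv2.imwrite('pics/topc.png',cv2.resize(im,None,fx=7,fy=7,interpolation=cv2.INTER_CUBIC))
E
```

```text
(no output)
```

View pics/topc.png

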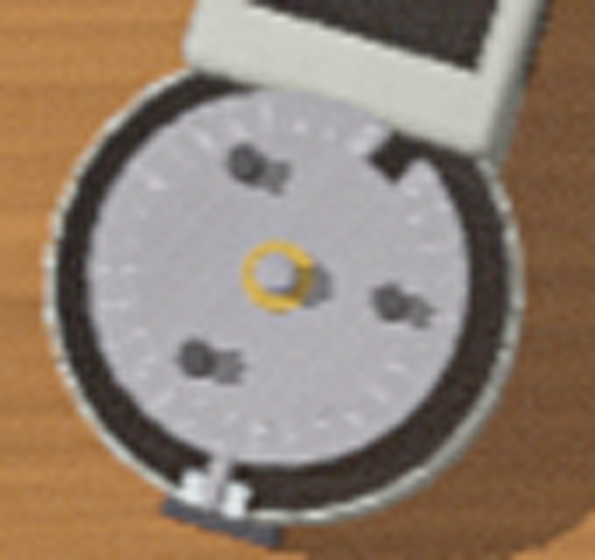

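The crop shows the studs at about (244,162), (388,301) and (196,357), the hub at (277,274), the notch at (395,157) and the pin at (221,475).

```bash
python3 - <<'E'
from h import *
c=load('top'); f=lambda u,v:((u+.5)/7-.5+180,(v+.5)/7-.5+125)
P={n:ray(c,f(*p),z) for n,p,z in [('hub',(278,275),.127),('spin',(274,272),.145),('s1',(244,162),.142),('s2',(388,301),.142),('s3',(196,357),.142),('notch',(395,157),.124),('pin',(221,475),.1065+.003),('disc',(280,277),.124)]}
cen=(P['s1']+P['s2']+P['s3'])/3
for n,p in P.items():
    d=p-cen; print(n,p.round(4),'r',np.hypot(*d[:2]).round(4),'ang',np.degrees(np.arctan2(d[1],d[0])).round(1))
print(cen)
E
```

```text
hub [0.5893 0.1025 0.127 ] r 0.0009 ang 25.1
spin [0.5887 0.1027 0.145 ] r 0.0006 ang 70.6
s1 [0.6315 0.1141 0.142 ] r 0.0446 ang 15.4
s2 [0.5772 0.0594 0.142 ] r 0.0443 ang -104.7
s3 [0.5567 0.1331 0.142 ] r 0.0444 ang 135.8
notch [0.6351 0.0567 0.124 ] r 0.0651 ang -44.3
pin [0.5125 0.127  0.1095] r 0.0799 ang 161.9
disc [0.5888 0.102  0.124 ] r 0.0003 ang -31.5
[0.58848338 0.1021824  0.142     ]
```

Call:
move_arm --moves '[{"gripper": 0,"roll": 10.5},{"gripper": 0,"roll": 10.5},{"gripper": 0,"x": -4,"y": -2.7},{"gripper": 0,"x": -5,"y": -3.4},{"gripper": 0,"x": -5,"y": -3.4}]'

```text
validation failed for argument at $.mo...
```

Call:
move_arm --moves '[{"gripper": 0,"x": -5,"y": -3.4},{"gripper": 0,"x": -5,"y": -3.4},{"gripper": 0,"x": -5,"y": -3.4},{"gripper": 0,"x": -5,"y": -3.4},{"gripper": 0,"x": -5,"y": -3.4}]'

```text
validation failed for argument at $.mo...
```

Call:
move_arm --moves '[{"gripper": 0,"x": 0,"y": 0,"z": 0,"roll": 10.5},{"gripper": 0,"x": 0,"y": 0,"z": 0,"roll": 10.5},{"gripper": 0,"x": -4,"y": -2.7,"z": 0,"roll": 0},{"gripper": 0,"x": -5,"y": -3.4,"z": 0,"roll": 0},{"gripper": 0,"x": -5,"y": -3.4,"z": 0,"roll": 0}]'

```text
time_s: 0.72
eef_pos: [0.3017, -0.3952, 0.4042]
eef_rot: [0.0, -0.707, 0.707, 0.0]
wrist_force: [1.5, -0.5, 0.3]
opening: 0.0
```

Call:
move_arm --moves '[{"gripper": 0,"x": -5,"y": -3.4,"z": 0,"roll": 0},{"gripper": 0,"x": -5,"y": -3.4,"z": 0,"roll": 0},{"gripper": 0,"x": -5,"y": -3.4,"z": 0,"roll": 0},{"gripper": 0,"x": -5,"y": -3.4,"z": 0,"roll": 0},{"gripper": 0,"x": -5,"y": -3.4,"z": 0,"roll": 0}]'

```text
time_s: 1.35
eef_pos: [0.4718, -0.1448, 0.4046]
eef_rot: [0.0, 0.707, -0.707, 0.0]
wrist_force: [0.5, -0.6, 0.3]
opening: 0.004
```

Call:
move_arm --moves '[{"gripper": 0,"x": -5,"y": -3.4,"z": 0,"roll": 0},{"gripper": 0,"x": -5,"y": -3.4,"z": 0,"roll": 0},{"gripper": 0,"x": -5,"y": -3.4,"z": 2,"roll": 0},{"gripper": 0,"x": -5,"y": -3.4,"z": 2,"roll": 0},{"gripper": 0,"x": 0,"y": 0,"z": 0,"roll": 0}]'

```text
time_s: 1.98
eef_pos: [0.6061, 0.055, 0.3619]
eef_rot: [0.001, 0.709, -0.705, -0.002]
wrist_force: [-0.7, 0.2, -0.1]
opening: 0.0
```

```bash
python3 - <<'E'
from h import *
c=snap('wrist'); o=ctrl.get_obs(); print(o['eef_pos'],o['q'],o['wrist_force'],o['opening'])
cv2.imwrite('pics/w1.png',cv2.resize(c['img'][...,::-1],(800,600)))
tip=T()@np.array([0,0,.173,1]); print('tip',tip, proj(c,tip[:3])*1.5625)
ctr=np.array([.5887,.1023])
for a,n in [(15.4,'a'),(135.7,'b'),(-104.6,'c')]:
    print(n,proj(c,[*(ctr+.045*np.array([np.cos(np.radians(a)),np.sin(np.radians(a))])),.142])*1.5625)
E
```

```text
[0.60575835 0.05327452 0.36321886] [-1.07186768e-01  2.92334091e-01  1.55832604e+00 -1.87148876e-04
  1.29482718e+00  1.46000452e+00] [0.27411138 0.25498646 0.08966819] -0.003882255210832313
tip [0.60508511 0.05331563 0.19022018 1.        ] [394.51619117 384.95275067]
a [260.89407823 280.23038992]
b [236.56950471 423.17350519]
c [382.4890868  388.35777916]
```

View pics/w1.png

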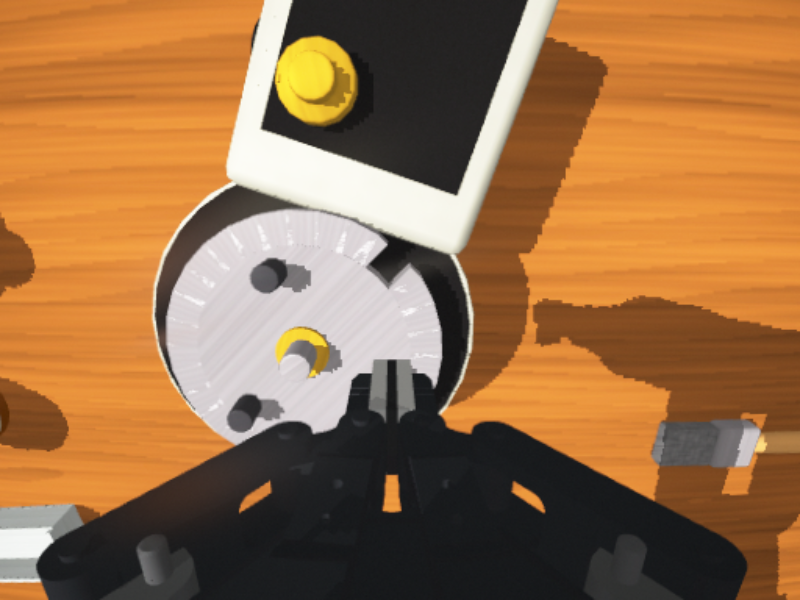

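Stud a is at (265,277), b at (240,412) and the notch at (390,265), matching the predicted pixels to within a few mm. The closed tip is clear behind stud c. Next I'll lower it.

Call:
move_arm --moves '[{"gripper": 0,"x": -1,"y": -0.5,"z": 2,"roll": 0},{"gripper": 0,"x": 0,"y": 0,"z": 2,"roll": 0},{"gripper": 0,"x": 0,"y": 0,"z": 1.9,"roll": 0},{"gripper": 0,"x": 0,"y": 0,"z": 0,"roll": 0}]'

```text
time_s: 2.52
eef_pos: [0.6097, 0.0609, 0.3038]
eef_rot: [-0.002, -0.707, 0.707, 0.002]
wrist_force: [-1.0, 0.7, -0.7]
opening: 0.002
```

```bash
python3 - <<'E'
from h import *
o=ctrl.get_obs(); p=o['eef_pos']; print(p,o['wrist_force'])
c=np.array([.5887,.1023]); cur=np.array([p[0],p[1]])
for a in range(-72,-250,-12):
    t=c+.045*np.array([np.cos(np.radians(a)),np.sin(np.radians(a))]); d=t-cur; cur=t
    print(a,'x %.2f y %.2f'%(-d[1]*100,-d[0]*100))
E
```

```text
[0.6097299  0.0608743  0.30378098] [-0.97255914  0.70158724 -0.72255258]
-72 x 0.14 y 0.71
-84 x 0.20 y 0.92
-96 x -0.00 y 0.94
-108 x -0.20 y 0.92
-120 x -0.38 y 0.86
-132 x -0.55 y 0.76
-144 x -0.70 y 0.63
-156 x -0.81 y 0.47
-168 x -0.89 y 0.29
-180 x -0.94 y 0.10
-192 x -0.94 y -0.10
-204 x -0.89 y -0.29
-216 x -0.81 y -0.47
-228 x -0.70 y -0.63
-240 x -0.55 y -0.76
```

Call:
move_arm --moves '[{"gripper": 0,"x": 0.15,"y": 0.7,"z": 0,"roll": 0},{"gripper": 0,"x": 0.2,"y": 0.92,"z": 0,"roll": 0},{"gripper": 0,"x": 0,"y": 0.94,"z": 0,"roll": 0},{"gripper": 0,"x": -0.2,"y": 0.92,"z": 0,"roll": 0},{"gripper": 0,"x": -0.38,"y": 0.86,"z": 0,"roll": 0}]'

```text
time_s: 3.15
eef_pos: [0.5684, 0.0641, 0.3085]
eef_rot: [0.003, -0.707, 0.707, -0.003]
wrist_force: [5.7, 0.1, 0.8]
opening: -0.004
```

Call:
move_arm --moves '[{"gripper": 0,"x": -0.55,"y": 0.76,"z": 0,"roll": 0},{"gripper": 0,"x": -0.7,"y": 0.63,"z": 0,"roll": 0},{"gripper": 0,"x": -0.81,"y": 0.47,"z": 0,"roll": 0},{"gripper": 0,"x": -0.89,"y": 0.29,"z": 0,"roll": 0},{"gripper": 0,"x": 0,"y": 0,"z": 0,"roll": 0}]'

```text
time_s: 3.78
eef_pos: [0.5466, 0.0933, 0.3085]
eef_rot: [-0.002, 0.707, -0.707, 0.002]
wrist_force: [3.9, -0.9, 4.6]
opening: -0.003
```

```bash
python3 - <<'E'
from h import *
o=ctrl.get_obs(); p=o['eef_pos']; print(p,o['wrist_force'],np.degrees(np.arctan2(p[1]-.1023,p[0]-.5887)),np.hypot(p[1]-.1023,p[0]-.5887))
c=snap('wrist')
w=cv2.resize(c['img'][...,::-1],None,fx=1.17,fy=1.17)
s=snap('scene')['img'][170:310,230:330,::-1]; s=cv2.resize(s,None,fx=449/140,fy=449/140,interpolation=cv2.INTER_CUBIC)[:,:200]
s=cv2.resize(load('scene')['img'][180:260,245:325,::-1],(449,449),interpolation=cv2.INTER_CUBIC)
cv2.imwrite('pics/w2.png',cv2.resize(c['img'][...,::-1],(800,600)))
E
```

```text
[0.54655033 0.0933074  0.30851364] [ 3.9227173  -0.85490926  4.64679632] -167.95654923203534 0.04309827357131664
```

View pics/w2.png

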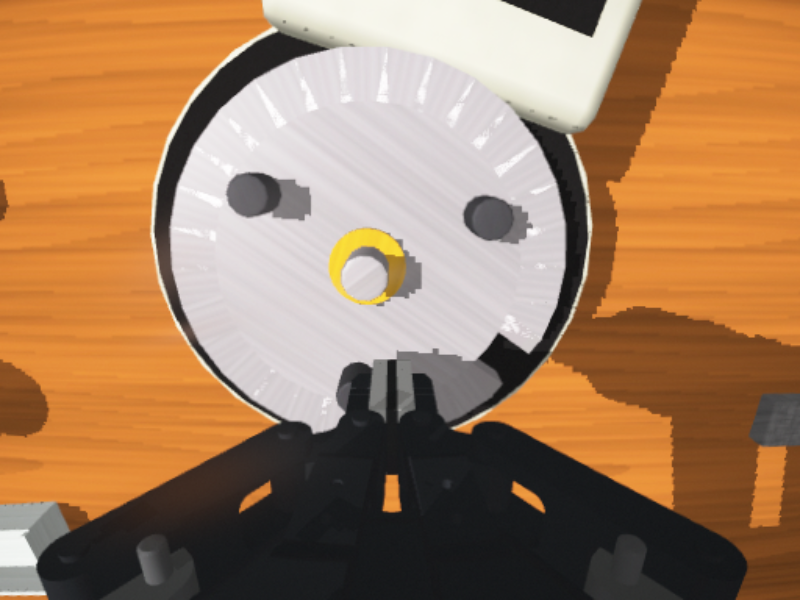

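```bash
cat > ang.py <<'E'
from h import *
def ang(c,pts,ctr=(.5887,.1023)):
    for n,(u,v),z in pts:
        p=ray(c,((u+.5)/1.5625-.5,(v+.5)/1.5625-.5),z); d=p[:2]-ctr
        print(n,p.round(4),'r %.4f ang %.1f'%(np.hypot(*d),np.degrees(np.arctan2(d[1],d[0]))))
E
python3 - <<'E'
from ang import *
c=load('wrist')
ang(c,[('s1',(247,194),.142),('s2',(490,217),.142),('spindle',(365,276),.145),('hub',(368,266),.127),('notch',(505,349),.124)])
print(T().round(4).tolist())
E
```

```text
s1 [0.6156 0.1374 0.142 ] r 0.0442 ang 52.5
s2 [0.6085 0.0615 0.142 ] r 0.0453 ang -64.2
spindle [0.5901 0.1009 0.145 ] r 0.0020 ang -45.1
hub [0.5896 0.1009 0.127 ] r 0.0017 ang -56.7
notch [0.5562 0.0482 0.124 ] r 0.0632 ang -121.0
[[0.0002, -1.0, 0.0047, 0.5466], [-1.0, -0.0002, -0.0003, 0.0932], [0.0003, -0.0047, -1.0, 0.3084], [0.0, 0.0, 0.0, 1.0]]
```

Call:
move_arm --moves '[{"gripper": 0,"x": 0,"y": 0,"z": 0,"roll": 0}]'

```text
time_s: 4.0
eef_pos: [0.5467, 0.0931, 0.3084]
eef_rot: [-0.002, 0.707, -0.707, 0.002]
wrist_force: [4.0, -0.4, 7.6]
opening: -0.004
```

```bash
python3 - <<'E'
from h import *
c=load('wrist'); a=cv2.resize(c['img'][205:285,195:300,::-1],None,fx=4.5,fy=4.5,interpolation=cv2.INTER_CUBIC)
s=snap('scene'); b=cv2.resize(s['img'][160:250,235:330,::-1],None,fx=3.4,fy=4,interpolation=cv2.INTER_CUBIC)[:360]
a=a[:360]; b=b[:a.shape[0]]
cv2.imwrite('pics/z.png',np.hstack([a,b])); print(a.shape,b.shape)
E
```

```text
(360, 472, 3) (360, 323, 3)
```

View pics/z.png

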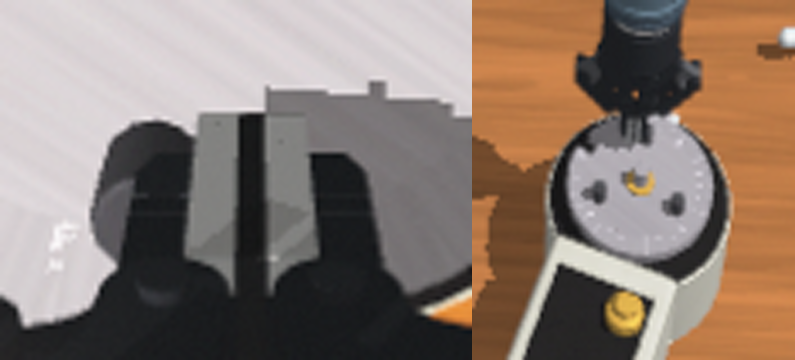

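The pad tips drive stud c, and the dark finger holder has ridden up on the stud's top, giving about 7 N upward. I'll raise 4 mm to relieve this and keep going round.

Call:
move_arm --moves '[{"gripper": 0,"x": -0.94,"y": 0.1,"z": -0.4,"roll": 0},{"gripper": 0,"x": -0.94,"y": -0.1,"z": 0,"roll": 0},{"gripper": 0,"x": -0.89,"y": -0.29,"z": 0,"roll": 0},{"gripper": 0,"x": -0.81,"y": -0.47,"z": 0,"roll": 0},{"gripper": 0,"x": 0,"y": 0,"z": 0,"roll": 0}]'

```text
time_s: 4.68
eef_pos: [0.5546, 0.127, 0.3107]
eef_rot: [-0.0, -0.707, 0.707, -0.003]
wrist_force: [6.5, -11.4, -4.3]
opening: 0.001
```

```bash
python3 - <<'E'
from h import *
o=ctrl.get_obs(); p=o['eef_pos']; print(p,o['wrist_force'],np.degrees(np.arctan2(p[1]-.1015,p[0]-.5895)),np.hypot(p[1]-.1015,p[0]-.5895))
c=snap('wrist')
cv2.imwrite('pics/w3.png',cv2.resize(c['img'][...,::-1],(800,600)))
E
```

```text
[0.55463183 0.12703905 0.31070939] [  6.48567733 -11.42223457  -4.2522945 ] 143.77924381927548 0.04322073905396199
```

View pics/w3.png

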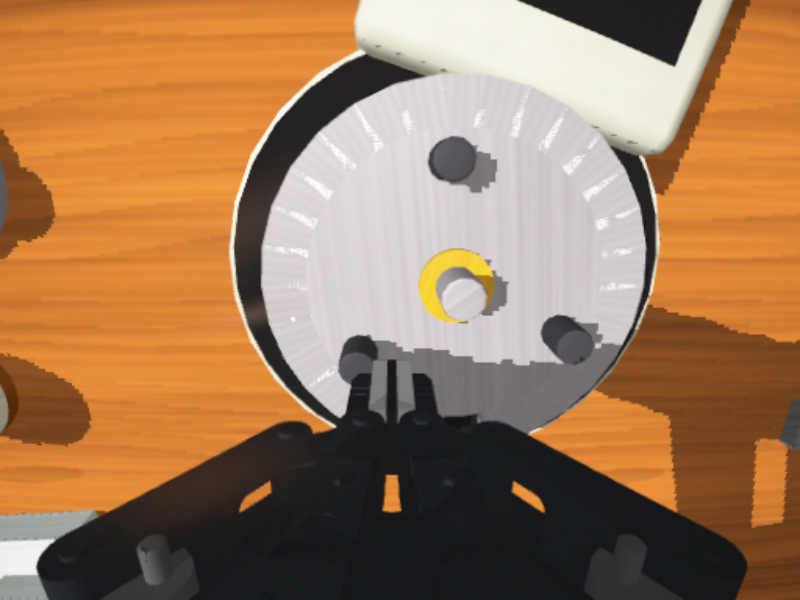

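```bash
python3 - <<'E'
from ang import *
c=load('wrist')
ang(c,[('sp',(465,298),.145)])
p=ray(c,(465.5/1.5625-.5,298.5/1.5625-.5),.145)
ang(c,[('b',(454,157),.142),('a',(574,345),.142),('c',(355,362),.142),('hub',(457,286),.127),('notch',(462,420),.124)],p[:2])
E
```

```text
sp [0.59   0.1013 0.145 ] r 0.0017 ang -38.4
b [0.6343 0.1062 0.142 ] r 0.0446 ang 6.3
a [0.5719 0.0612 0.142 ] r 0.0440 ang -114.4
c [0.5658 0.1383 0.142 ] r 0.0442 ang 123.2
hub [0.5894 0.1011 0.127 ] r 0.0006 ang -166.4
notch [0.5309 0.0959 0.124 ] r 0.0593 ang -174.8
```

Studs are now b at 5°, a at −115° and c at 124°, so about −23° remains. The flat pad face is now pressing c mostly radially. I'll shift the finger round to the −x side of c so it pushes tangentially.

Call:
move_arm --moves '[{"gripper": 0,"x": 0.8,"y": 0.5,"z": 0,"roll": 0},{"gripper": 0,"x": 0,"y": 1.5,"z": 0,"roll": 0},{"gripper": 0,"x": -1.6,"y": 0,"z": 0,"roll": 0},{"gripper": 0,"x": 0,"y": 0,"z": 0,"roll": 0}]'

```text
time_s: 5.22
eef_pos: [0.5332, 0.1383, 0.3105]
eef_rot: [-0.0, 0.708, -0.706, -0.0]
wrist_force: [-0.5, -0.5, -0.3]
opening: -0.002
```

Call:
move_arm --moves '[{"gripper": 0,"x": 0,"y": -0.9,"z": 0,"roll": 0},{"gripper": 0,"x": -0.2,"y": -0.9,"z": 0,"roll": 0},{"gripper": 0,"x": -0.2,"y": -0.9,"z": 0,"roll": 0},{"gripper": 0,"x": 0,"y": 0,"z": 0,"roll": 0}]'

```text
time_s: 5.72
eef_pos: [0.5609, 0.1417, 0.3099]
eef_rot: [0.0, 0.707, -0.707, -0.001]
wrist_force: [-2.8, 2.9, 0.4]
opening: -0.001
```

```bash
python3 - <<'E'
from h import *
o=ctrl.get_obs(); print(o['eef_pos'],o['wrist_force'])
c=snap('wrist')
cv2.imwrite('pics/w4.png',cv2.resize(c['img'][...,::-1],(800,600)))
E
```

```text
[0.56085482 0.14166087 0.30991608] [-2.79066678  2.85237667  0.42788638]
```

View pics/w4.png

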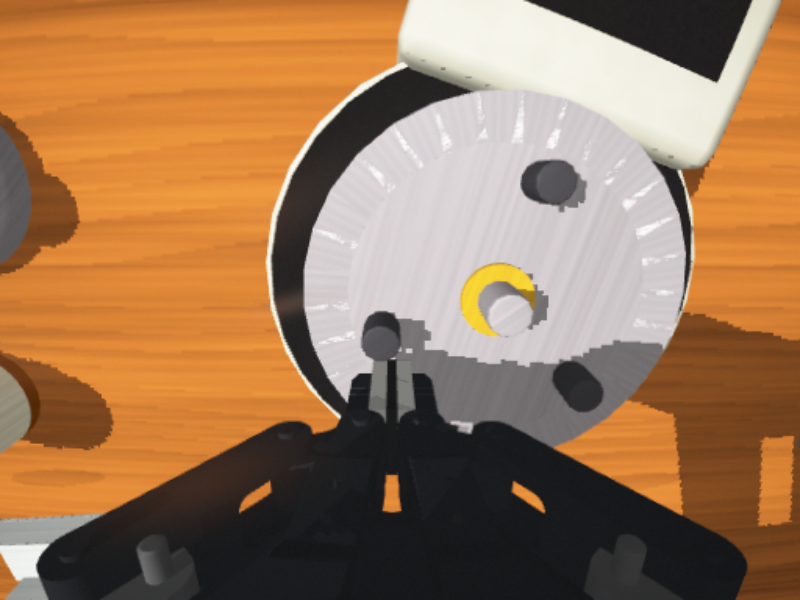

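```bash
python3 - <<'E'
from ang import *
c=load('wrist')
ang(c,[('sp',(511,315),.145)])
p=ray(c,(511.5/1.5625-.5,315.5/1.5625-.5),.145)
ang(c,[('b',(557,182),.142),('a',(584,393),.142),('c',(381,342),.142),('hub',(498,301),.127)],p[:2])
E
```

```text
sp [0.5897 0.1015 0.145 ] r 0.0013 ang -36.3
b [0.6324 0.0896 0.142 ] r 0.0443 ang -15.7
a [0.5588 0.0712 0.142 ] r 0.0433 ang -135.6
c [0.5789 0.1447 0.142 ] r 0.0445 ang 104.1
hub [0.5892 0.1015 0.127 ] r 0.0006 ang -179.7
```

About 2° is left. I'll nudge 2 mm, then back off and look at the notch and pin.

Call:
move_arm --moves '[{"gripper": 0,"x": 0,"y": -0.2,"z": 0,"roll": 0},{"gripper": 0,"x": 0,"y": 0,"z": 0,"roll": 0},{"gripper": 0,"x": 0,"y": 1,"z": 0,"roll": 0},{"gripper": 0,"x": 0,"y": 2.5,"z": -3,"roll": 0},{"gripper": 0,"x": 0,"y": 4,"z": -3,"roll": 0}]'

```text
time_s: 6.4
eef_pos: [0.4872, 0.1404, 0.3712]
eef_rot: [0.0, -0.707, 0.707, -0.001]
wrist_force: [-0.6, 0.1, 0.3]
opening: -0.002
```

Call:
move_arm --moves '[{"gripper": 0,"x": 2,"y": 5.5,"z": 0,"roll": 0},{"gripper": 0,"x": 1,"y": 1,"z": 0,"roll": 0},{"gripper": 0,"x": 0,"y": 0,"z": 0,"roll": 0}]'

```text
time_s: 6.78
eef_pos: [0.4224, 0.1104, 0.3711]
eef_rot: [0.001, -0.707, 0.708, -0.001]
wrist_force: [0.1, 0.2, 1.0]
opening: -0.0
```

```bash
python3 - <<'E'
from h import *
o=ctrl.get_obs(); print(o['eef_pos'],o['wrist_force'])
c=snap('wrist'); print(proj(c,[.5895,.1015,.124]),proj(c,[.528,.122,.112]))
u,v=map(int,proj(c,[.56,.11,.124]))
x0=max(0,min(512-200,u-100));y0=max(0,min(384-150,v-75)); print(x0,y0)
cv2.imwrite('pics/w5.png',cv2.resize(c['img'][y0:y0+150,x0:x0+200,::-1],(800,600),interpolation=cv2.INTER_CUBIC))
E
```

```text
[0.42243554 0.11041418 0.3711054 ] [0.13646805 0.24730038 1.04066203]
[261.6842179 -26.2933168] [234.09346723  70.13414395]
149 0
```

View pics/w5.png

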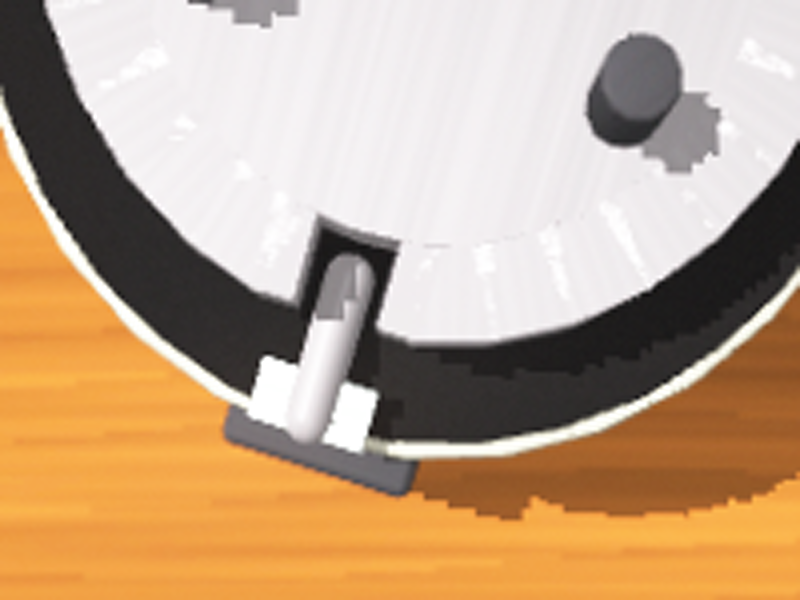

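The notch is centred on the pin: its sides at the rim are at (303,300) and (378,332), and the pin runs midway between them. Next I'll go over a free patch of face between studs a and b and press.

Call:
move_arm --moves '[{"gripper": 0,"x": 1.3,"y": -4.4,"z": 0,"roll": 0},{"gripper": 0,"x": 1.4,"y": -4.5,"z": 0,"roll": 0},{"gripper": 0,"x": 1.3,"y": -4.4,"z": 0,"roll": 0},{"gripper": 0,"x": 1.3,"y": -4.4,"z": 0,"roll": 0},{"gripper": 0,"x": 0,"y": 0,"z": 0,"roll": 0}]'

```text
time_s: 7.45
eef_pos: [0.6028, 0.0568, 0.369]
eef_rot: [-0.0, -0.707, 0.708, -0.0]
wrist_force: [-0.4, 0.1, 0.3]
opening: -0.0
```

Call:
move_arm --moves '[{"gripper": 0,"x": 0,"y": 0,"z": 2.5,"roll": 0},{"gripper": 0,"x": 0,"y": 0,"z": 2.5,"roll": 0},{"gripper": 0,"x": 0,"y": 0,"z": 1.4,"roll": 0},{"gripper": 0,"x": 0,"y": 0,"z": 0.6,"roll": 0},{"gripper": 0,"x": 0,"y": 0,"z": 0,"roll": 0}]'

```text
time_s: 8.07
eef_pos: [0.5996, 0.0582, 0.3006]
eef_rot: [-0.0, 0.707, -0.707, 0.0]
wrist_force: [-0.2, -0.0, -0.5]
opening: -0.003
```

Call:
move_arm --moves '[{"gripper": 0,"x": 0,"y": 0,"z": 0.4,"roll": 0},{"gripper": 0,"x": 0,"y": 0,"z": 0.3,"roll": 0},{"gripper": 0,"x": 0,"y": 0,"z": 0.3,"roll": 0},{"gripper": 0,"x": 0,"y": 0,"z": 0,"roll": 0}]'

```text
time_s: 8.57
eef_pos: [0.6, 0.058, 0.2915]
eef_rot: [-0.001, 0.707, -0.707, 0.001]
wrist_force: [0.4, -1.3, 4.1]
opening: 0.003
```

Call:
move_arm --moves '[{"gripper": 0,"x": 0,"y": 0,"z": 0.3,"roll": 0},{"gripper": 0,"x": 0,"y": 0,"z": 0,"roll": 0}]'

```text
time_s: 8.82
eef_pos: [0.6001, 0.058, 0.2889]
eef_rot: [-0.001, 0.707, -0.707, 0.001]
wrist_force: [0.3, -0.1, 6.4]
opening: 0.0
```

The disc is sinking under about 5 N of drag, so I'll continue until the force rises.

Call:
move_arm --moves '[{"gripper": 0,"x": 0,"y": 0,"z": 0.3,"roll": 0},{"gripper": 0,"x": 0,"y": 0,"z": 0.3,"roll": 0},{"gripper": 0,"x": 0,"y": 0,"z": 0,"roll": 0}]'

```text
time_s: 9.2
eef_pos: [0.6012, 0.0581, 0.2868]
eef_rot: [-0.002, 0.707, -0.707, 0.003]
wrist_force: [-6.6, 0.5, 27.9]
opening: 0.0
```

There is a hard stop at 28 N, about 8 mm below first contact. I'll lift off and check.

Call:
move_arm --moves '[{"gripper": 0,"x": 0,"y": 0,"z": -0.6,"roll": 0},{"gripper": 0,"x": 0,"y": 0,"z": -2.4,"roll": 0},{"gripper": 0,"x": 0,"y": 0,"z": -4,"roll": 0},{"gripper": 0,"x": -1.4,"y": 5,"z": -2,"roll": 0},{"gripper": 0,"x": -1.4,"y": 5,"z": 0,"roll": 0}]'

```text
time_s: 9.82
eef_pos: [0.4989, 0.0861, 0.3731]
eef_rot: [0.001, -0.707, 0.707, -0.001]
wrist_force: [0.2, 0.9, -0.1]
opening: 0.0
```

Call:
move_arm --moves '[{"gripper": 0,"x": -1.3,"y": 5,"z": 0,"roll": 0},{"gripper": 0,"x": -1.3,"y": 2.8,"z": 0,"roll": 0},{"gripper": 0,"x": 0,"y": 0,"z": 0,"roll": 0}]'

```text
time_s: 10.2
eef_pos: [0.4198, 0.1128, 0.3713]
eef_rot: [0.0, 0.708, -0.706, -0.0]
wrist_force: [0.9, -0.5, 0.2]
opening: 0.0
```

```bash
python3 - <<'E'
from h import *
o=ctrl.get_obs(); print(o['eef_pos'],o['wrist_force'])
c=snap('wrist')
a=cv2.resize(c['img'][0:150,149:349,::-1],(560,420),interpolation=cv2.INTER_CUBIC)
s=snap('scene'); b=cv2.resize(s['img'][175:295,235:302,::-1],(235,420),interpolation=cv2.INTER_CUBIC)
cv2.imwrite('pics/end.png',np.hstack([a,b]))
E
```

```text
[0.4197906  0.1127582  0.37125221] [ 0.87425075 -0.51536883  0.15797689]
```

View pics/end.png

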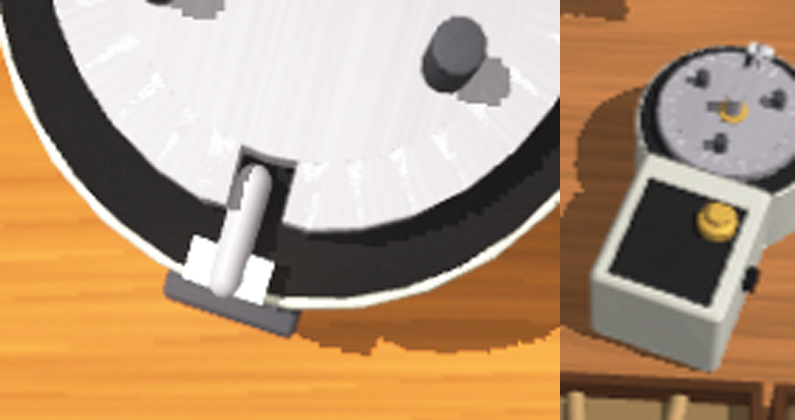

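```bash
python3 -c "
from bench import ctrl; print(ctrl.hand_in())"
```

```text
the job is handed in; nothing more can be done
None
```

I turned the disc about 153° clockwise with the closed fingertips on stud c. I then pressed it down between studs a and b, lifted clear and handed in at about 10 s.

**Seating:** The disc gave 4–6 N of steady drag as it sank, then a hard stop with the tool at z = 0.287 m. The expected height there was 0.289 m, against about 0.297 m for a disc still held up. The final picture shows the pin inside the notch, towards one side by my estimate of no more than 3 mm (limit 6 mm). The arm touches nothing, and the wrist force is about 0.

**Not cleanly met or not checked:**
- The final press peaked at 28 N, above the advised 8–15 N but well below the 120 N wrist limit.
- During the first push the finger's holder rode up on the stud's top, with about 7 N upward on the tool, so I raised it 4 mm.
- The seated height comes only from the force and tool position. I did not measure it separately in the images.
- I did not re-measure the bystanders at the end. The tool passed clear of them, and the nut looks in place in the last view.

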